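# Index the carousel and rock out a sample cassette

### The job

Push the sample carousel round by its upright posts (not by the cassette) until the station of the leaning cassette lines up with the pointed index wedge on the stand. Then rock the cassette in and out to work it out of its spring clips without lifting the carousel off its hub, and stand it upright in the open steel tray without dropping it. Leave the carousel at the wedge, and do not disturb the glass beaker or the amber jar.

Things in the scene. Friction and masses are not known exactly. Their poses are not given: they have to be found in the camera images.
- index (a point): Tip of the small dark steel wedge on the measuring stand's round white base plate (350 mm across, 12 mm thick), 42 mm above the table, 145 mm from the carousel's vertical axis. The point's x axis points level from the wedge towards the carousel's axis.
- head (a point): Centre of the underside of the stand's fixed round measuring head (90 mm across), 199 mm above the table, over the carousel's side opposite the wedge, 95 mm from the carousel's axis; its 36 mm column stands 100 mm farther out and the arm between them reaches 300 mm above the table. Keep clear of it when crossing over.
- disc_top (a point): Centre of the carousel's top face, 42 mm above the table, on its axis: an aluminium disc 280 mm across. Five steel push posts, 14 mm diameter, 60 mm tall above the disc, stand 125 mm from the axis at 60, 120, 180, 240, 300 degrees from the station. Fixed on it: white cups (50 mm across, 22 mm high, 75 mm out) at 90, 180, 270 degrees, and a 44 mm hub nut 30 mm high.
- station (a point): Point on the carousel's rim, 145 mm from its axis at the disc's top face, straight outward from the cassette's socket (a short dark tick on the disc shows it). The station lines up with the wedge when this point is at index. Its x axis points level, outward from the carousel's axis.
- carousel (a joint): Turn of the carousel about its vertical axis, rad, growing anticlockwise seen from above; 0 at the start. It may turn either way, a full turn if need be. Plain friction (about 0.3 N m) holds it where it is left.
- hub (a joint): Height in m by which the carousel is lifted on its hub, 0 when it rests. Its own weight of about 14 N is all that holds it down: pulling the cassette straight out (two clips, some 12 N each) lifts the carousel; freeing one side at a time does not.
- socket_floor (a point): Centre of the socket's floor, 68 mm above the table, 72 mm from the carousel's axis. z leans 30 degrees outward from vertical (the way the cassette stands and comes out); x points outward and down; y is level. Sprung clips press with 20 N on the cassette's +x and -x faces 10 mm above the floor and give up to 9 mm; an end is free once its lower edge is above 10 mm. Lips 10 mm high along the y faces.
- cassette_mid (a point): Centre of the cassette, a plain grey box 52 mm (x) by 36 mm (y) by 104 mm (z, long axis), about 0.28 kg, centre 52 mm above its underside. It starts seated on the socket's floor with its axes parallel to the socket's. Gripped across its x faces above half height, tilting about y rocks it from clip to clip.
- tray_floor (a point): Centre of the inner floor of the fixed open steel tray, 4 mm above the table. Outside 140 mm (x) by 120 mm (y), 35 mm high, walls 4 mm. A closed black tile box of like size, 45 mm high, stands on the other side of the carousel; either may be left or right.
- beaker_mid (a point): Glass beaker, 72 mm across, 95 mm tall, a bystander; point on its axis 30 mm up.
- jar_mid (a point): Amber glass jar, 68 mm across, 90 mm tall, a bystander; point on its axis 30 mm up.
Things that resemble listed ones, but are neither listed nor needed, are in the scene too. What is shaped like the part that bears cassette_mid but red or turquoise is not meant.

How it is judged:
On the way, in this order (a step that is already met when the one before it is completed fails the run):
1. the cassette's station stands at the index wedge (within 12 mm at the rim), at rest, with the cassette still clipped in (horizontal distance between station and index below 0.012 m and velocity of joint carousel between -0.05 and 0.05 rad/s and z of cassette_mid in the frame of socket_floor below 0.056 m), for 0.2 s.
2. the cassette is clear of its socket (distance between cassette_mid and socket_floor above 0.09 m), for 0.1 s.
At the end, for the whole second after the job is handed in: The cassette stands upright (within 0.1 rad), released and at rest on the tray's floor inside its walls; the carousel rests on its hub (within 2 mm) with its station within 20 mm of the index wedge (x of cassette_mid in the frame of tray_floor between -0.05 and 0.05 m and y of cassette_mid in the frame of tray_floor between -0.045 and 0.045 m and z of cassette_mid in the frame of tray_floor between 0.046 and 0.056 m and angle between cassette_mid's own z axis and vertical below 0.1 rad and linear speed of cassette below 0.02 m/s and horizontal distance between station and index below 0.02 m and value of joint hub below 0.002 m); the robot touches nothing.
It fails at once if the carousel is lifted more than 8 mm on its hub (value of joint hub above 0.008 m).
It fails at once if the cassette is pushed or gripped while its station is away from the wedge (over 30 mm) (horizontal distance between station and index above 0.03 m and contact force between any of the fingers, the arm and cassette above 2 N).
It fails at once if the cassette is dropped into the tray (let go with its centre over 70 mm above the tray's floor, that is its foot about 18 mm up) (horizontal distance between cassette_mid and tray_floor below 0.09 m and z of cassette_mid in the frame of tray_floor above 0.07 m and contact force between the fingers and cassette below 0.3 N).
It fails at once if the beaker or the jar is shoved or knocked over (distance of any of beaker_mid, jar_mid from where it was at the start of the episode above 0.03 m).
It also fails if it takes over 70 s, if anything falls off the work surface, if the arm or the gripper's body presses on something with over 40 N, if the wrist force passes 120 N, or if a joint passes its speed limit or range.

### The arm

A 6-joint arm with a two-finger parallel gripper is mounted at the origin on the work surface. World frame = base frame: x ahead of the robot, y to its left, z up, the work surface at z = 0. Lengths are in m, angles in rad, forces in N, time in s.
With the tool pointing down it reaches from about 0.4 to 0.825 m from the base axis. Payload 7 kg.
Tool frame: the origin (TCP) lies at the centre of the arm's flange, where the gripper is bolted on; the fingertips stand 178 mm ahead of it and the grasp point (between the pads) lies ahead of it (tcp_to_grasp is the z of the grasp point in the tool frame, in m); z points along the fingers, x is the direction in which the jaws open and shut, and the axes are right-handed (so a half turn about z gives the same grasp; the last joint's range is limited). The gripper opens to 88 mm and grips with 3 to 60 N. Pads are 19 mm wide; open, the fingers measure 130 mm over their backs; the gripper's body (78 mm by 193 mm) begins 47 mm behind the grasp point.
Start: joints at [1.507, 0.359, 0.012, 0, -1.224, -0.288], TCP at [0.233, 0.634, 0.405] pointing down, gripper open.
Joint ranges: [-3.07, 3.07], [-1.43, 2.12], [-1.02, 1.25], [-3.03, 1.67], [-3.05, -0], [-3.03, 3.03]. Speed limits (rad/s): [2.39, 2.39, 3.01, 3.14, 3.14, 3.14].

### API

Orientations are given as [roll, pitch, yaw] about the fixed x, y, z axes, in that order (R = Rz(yaw) Ry(pitch) Rx(roll)).
In Python, from station import get_state, grab_frame, job_done, tcp_to_grasp gives the robot as it stands.
- The arm moves only by the tool drive_tool, never from a script. Its argument "moves" is a list of rows, each a list of 7 numbers: the shift along the tool's x, y, z in mm, then the turn, a rotation vector about the tool's x, y, z in degrees, then the closure, from -1 (fully open) to 1 (shut), so that 0 is half open. In form: [[dx, dy, dz, ax, ay, az, claw], ...]. A call has 1 to 12 rows; each row is the pose to reach, as a shift and turn from the pose commanded when the call began, along the tool's axes at that moment; what a row does not reach only later rows make up. A row lasts 1/8 s, in which the tool goes at most 62.5 mm and 10.7 degrees, less where a joint would pass 70% of its speed; a pose out of reach is approached as far as the arm can. A call with a gripper value outside its range is refused whole. The fingers move at their own pace and stop on an object; "grip_force" is the grip in N (left out, the last holds). Time passes only in rows, so rows that repeat a pose let the fingers close. It gives the time, the measured TCP pose, the force and the opening at its end, in the units of the state.
- get_state(): the state, without advancing time (a new reading comes with each control period).
- grab_frame(name): name is "scene" or "side" or "wrist"; returns a dict with "img" (384x512x3 uint8, red, green, blue), "range_z" (384x512 float32, m along the optical axis (not along the pixel's ray), 0 where there is no reading), "fovy" (degrees; the focal length in pixels is half the picture's height over the tangent of half this angle, whatever the lens; pixels are square), "cx", "cy" (the principal point, pixels), "rvec" (rotation vector, rad) and "tvec" (3), from world to camera coordinates, as OpenCV has them. Camera axes: x right, y down, z forward; pixel columns grow to the right and rows downward; lengths in m; the calibration is good to about 2 mm. A picture is of the moment at which its call begins.
- job_done(): hands the job in, once; it reports no verdict.
The state is a dict: "t": time; "q": joint angles; "qd": joint speeds; "joint_efforts": joint torques, N m; "eef_pos": TCP position; "ee_rot": TCP orientation; "force": force on the tool from outside, world axes, zero at the start; "moment": the same for the moment, N m; "width": finger opening in m.
Only numpy, scipy, OpenCV 4.12 (cv2) and the standard library are available. Lean on these libraries where they do the work, as an engineer would, in place of code of your own. Each camera call takes 0.05 s, during which the arm holds its last target. There are 200 camera calls.

## Working session

There is one attempt and no reset: what is moved stays moved. The work goes in short steps, Python scripts to look and compute and a tool call to move; the robot and the scene stay as the last step left them, time stands still between calls to the robot, and variables do not carry over. Pictures are saved under pics/ and viewed, about 8 in all and at most 12, crops included, and the job is handed in when it is done.

Besides the shell and the picture viewer there is one more tool, called after "Emit:" as name([rows], argument=value, ...), one row to a line, values as JSON. drive_tool: Moves the arm, as the interface text tells. Its arguments: {"type":"object","properties":{"moves":{"type":"array"},"grip_force":{"type":"number"}},"required":["moves"]}

```bash
ls; mkdir -p pics
cat > h.py <<'E'
import numpy as np, cv2
from scipy.spatial.transform import Rotation as R
from station import get_state, grab_frame, job_done, tcp_to_grasp
def cloud(f):
    h,w=f["range_z"].shape; fl=h/2/np.tan(np.radians(f["fovy"])/2)
    u,v=np.meshgrid(np.arange(w),np.arange(h)); z=f["range_z"]
    P=np.stack([(u-f["cx"])/fl*z,(v-f["cy"])/fl*z,z],-1)
    Rm=cv2.Rodrigues(np.array(f["rvec"],float))[0]
    W=(P-np.array(f["tvec"]).reshape(3))@Rm
    W[z<=0]=np.nan
    return W
def save(f,n): cv2.imwrite(n,f["img"][:,:,::-1])
E
python3 - <<'E'
from h import *
import pickle
s=get_state(); print(s, tcp_to_grasp if not callable(tcp_to_grasp) else tcp_to_grasp())
fs={n:grab_frame(n) for n in("scene","side","wrist")}
pickle.dump(fs,open("f0.pkl","wb"))
for n,f in fs.items():
    print(n,f["fovy"],f["cx"],f["cy"],f["rvec"],f["tvec"])
    save(f,f"pics/{n}0.png")
E
```

```text
pics
{'t': 0.0, 'q': array([ 1.50710332e+00,  3.59376046e-01,  1.10645027e-02, -3.62252606e-04,
       -1.22411355e+00, -2.88100163e-01]), 'qd': array([ 3.17699530e-04, -7.11257160e-04,  1.04938739e-04, -7.39826965e-05,
       -4.92570004e-06,  6.19421143e-04]), 'joint_efforts': array([ 3.44524378e-04, -5.82717204e+01,  2.93068331e+01,  6.99758783e+00,
        6.90480927e-03, -1.58240578e-04]), 'eef_pos': array([0.23252387, 0.63347281, 0.40372974]), 'ee_rot': array([-3.14145633e+00, -1.65840102e-03, -1.92271297e+00]), 'force': array([-0.33994772, -0.03461798,  0.06667197]), 'moment': array([-0.02727199, -0.03432605,  0.02975167]), 'width': 0.08749492352300507} 0.1593
scene 56.069468046612876 254.1239402868151 191.45586973567734 [ 2.06206158  0.6195457  -0.33708269] [-0.40161604 -0.01713238  1.16710756]
side 47.68542517556113 255.54110818981155 188.2243985697919 [ 2.40055359 -0.07341149  0.05327539] [-0.4976823   0.12898268  1.25507148]
wrist 64.30828354487254 259.997655529504 194.27483156560916 [-1.70284469  2.43746803  0.32290113] [ 0.67460825 -0.03222634  0.38796244]
```

Run:
```python
import cv2,numpy as np
a=cv2.imread("pics/scene0.png");b=cv2.imread("pics/side0.png")
for i in (a,b):
    for x in range(0,512,100): cv2.putText(i,str(x),(x,8),0,.3,(0,0,255));cv2.line(i,(x,8),(x,14),(0,0,255))
    for y in range(0,384,100): cv2.putText(i,str(y),(0,y+4),0,.3,(0,0,255))
cv2.imwrite("pics/s0.png",cv2.resize(a,(768,576),interpolation=2));cv2.imwrite("pics/d0.png",cv2.resize(b,(768,576),interpolation=2))
```

```text
(no output)
```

View pics/s0.png

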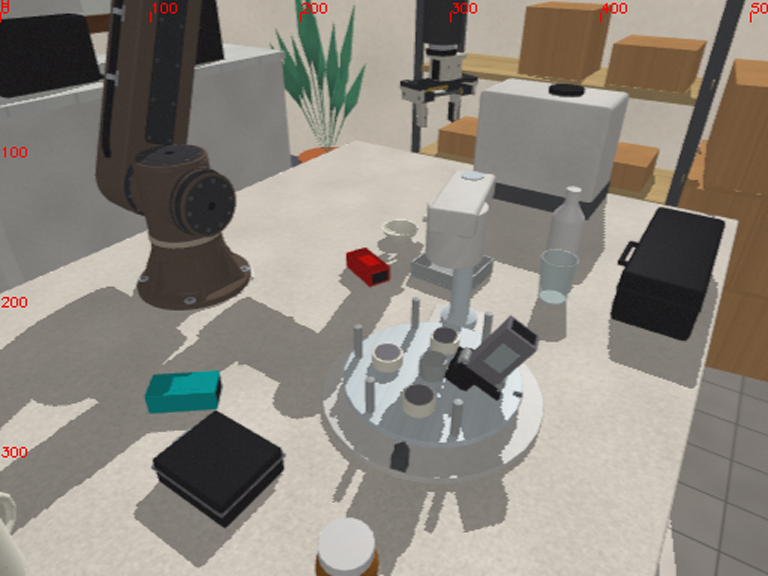

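View pics/d0.png

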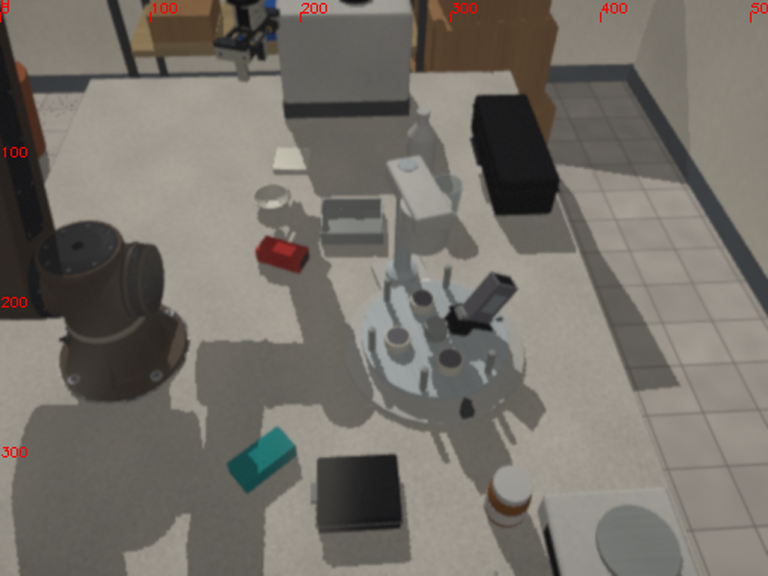

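The scene view shows the wedge at about (267,303), the cassette at about (335,235), the rim tick at (345,263), the tray at (300,180) and the tile box at (145,310). The beaker is at (372,182) and the jar at (231,365). The head stands over the disc's far side.

Run:
```python
from h import *
import pickle
from scipy.optimize import least_squares
fs=pickle.load(open("f0.pkl","rb"))
for n in("scene","side"):
    W=cloud(fs[n]); 
    q={"scene":dict(hubnut=(288,242),disc=(300,262),wedge=(267,300),wtop=(268,297),tick=(345,263),cas=(335,235),head=(305,155),tray=(300,180),beaker=(372,172),jar=(231,352),box=(145,305),base=(225,290)),
       "side":dict(hubnut=(290,218),disc=(268,240),wedge=(311,271),cas=(325,198),tray=(235,150),jar=(341,322),headtop=(280,125),beaker=(303,125),box=(238,325))}[n]
    print(n)
    for k,(u,v) in q.items(): print(k,np.round(W[v,u],3))
    # disc fit
    c0=W[q["disc"][1],q["disc"][0]]
    m=(abs(W[...,2]-.042)<.003)&(np.hypot(W[...,0]-c0[0],W[...,1]-c0[1])<.3)
    P=W[m][:,:2]
    # rim: farthest points per angle around estimate, iterate
    hub=W[q["hubnut"][1],q["hubnut"][0]][:2]
    c=hub.copy()
    for it in range(8):
        d=P-c;a=np.arctan2(d[:,1],d[:,0]);r=np.hypot(*d.T)
        rim=[]
        for b in np.linspace(-np.pi,np.pi,73)[:-1]:
            s=(abs((a-b+np.pi)%(2*np.pi)-np.pi)<.05)&(r<.16)
            if s.sum()>3 and r[s].max()>.12: rim.append(P[s][np.argmax(r[s])])
        rim=np.array(rim)
        c=least_squares(lambda x:np.hypot(rim[:,0]-x[0],rim[:,1]-x[1])-.139,c,loss="soft_l1",f_scale=.002).x
    print("centre",c.round(4),len(rim), np.median(W[m][:,2]))
    # post tops z 0.085..0.104
    m=(W[...,2]>.088)&(W[...,2]<.106)&(abs(np.hypot(W[...,0]-c[0],W[...,1]-c[1])-.125)<.015)
    nl,lab=cv2.connectedComponents(m.astype(np.uint8))
    for i in range(1,nl):
        s=lab==i
        if s.sum()>4:
            p=W[s].mean(0);d=p[:2]-c;v,u=np.argwhere(s).mean(0)
            print("post?",(int(u),int(v)),s.sum(),p.round(3),"ang",np.degrees(np.arctan2(d[1],d[0])).round(1),"r",np.hypot(*d).round(3))
    # wedge: dark pixels at r 0.14-0.18, z .015-.06
    I=fs[n]["img"].max(-1)
    r=np.hypot(W[...,0]-c[0],W[...,1]-c[1])
    m=(I<90)&(r>.138)&(r<.18)&(W[...,2]>.02)&(W[...,2]<.06)
    nl,lab=cv2.connectedComponents(m.astype(np.uint8))
    for i in range(1,nl):
        s=lab==i
        if s.sum()>6:
            p=np.nanmean(W[s],0);d=p[:2]-c;v,u=np.argwhere(s).mean(0)
            print("dark",(int(u),int(v)),s.sum(),p.round(3),W[s].min(0).round(3),W[s].max(0).round(3),"ang",np.degrees(np.arctan2(d[1],d[0])).round(1),"rmin",r[s].min().round(3))
```

```text
scene
hubnut [ 0.599 -0.039  0.073]
disc [ 0.638 -0.052  0.043]
wedge [ 0.632 -0.184  0.041]
wtop [ 0.632 -0.179  0.044]
tick [0.724 0.001 0.043]
cas [ 0.699 -0.021  0.127]
head [0.593 0.024 0.267]
tray [0.442 0.336 0.003]
beaker [0.656 0.385 0.077]
jar [ 0.662 -0.342  0.091]
box [ 0.442 -0.33   0.046]
base [ 0.528 -0.187  0.009]
centre [ 0.595  -0.0288] 66 0.04206732738785833
post? (277, 201) 34 [0.51  0.061 0.097] ang 133.3 r 0.123
post? (325, 211) 42 [0.632 0.088 0.097] ang 72.6 r 0.123
post? (238, 219) 43 [ 0.475 -0.059  0.097] ang -166.2 r 0.124
post? (339, 246) 36 [ 0.71  -0.018  0.098] ang 5.3 r 0.116
post? (246, 255) 50 [ 0.56  -0.15   0.098] ang -106.1 r 0.126
post? (304, 270) 64 [ 0.681 -0.122  0.097] ang -47.2 r 0.126
dark (266, 303) 169 [ 0.634 -0.187  0.035] [ 0.62  -0.198  0.02 ] [ 0.645 -0.172  0.044] ang -76.2 rmin 0.147
side
hubnut [ 0.592 -0.034  0.071]
disc [ 0.527 -0.085  0.043]
wedge [ 0.631 -0.188  0.04 ]
cas [ 0.683 -0.025  0.141]
tray [0.45  0.328 0.003]
jar [ 0.668 -0.356  0.091]
headtop [0.564 0.098 0.297]
beaker [0.687 0.374 0.067]
box [ 0.434 -0.329  0.048]
centre [ 0.5932 -0.0296] 67 0.04252654060318563
post? (298, 179) 28 [0.628 0.088 0.098] ang 73.3 r 0.122
post? (258, 188) 30 [0.508 0.06  0.098] ang 133.6 r 0.123
post? (332, 205) 14 [ 0.71  -0.02   0.099] ang 4.9 r 0.117
post? (247, 221) 30 [ 0.472 -0.059  0.098] ang -166.2 r 0.124
post? (327, 236) 33 [ 0.678 -0.122  0.099] ang -47.5 r 0.125
post? (282, 247) 37 [ 0.556 -0.15   0.098] ang -107.0 r 0.126
dark (310, 271) 103 [ 0.631 -0.187  0.035] [ 0.62  -0.198  0.02 ] [ 0.644 -0.164  0.046] ang -76.6 rmin 0.139
```

Run:
```python
from h import *
import pickle
fs=pickle.load(open("f0.pkl","rb"))
for n in("scene","side"):
    W=cloud(fs[n]); 
    m=(abs(W[...,2]-.035)<.004)&(np.hypot(W[...,0]-.45,W[...,1]-.33)<.13)
    nl,lab,st,_=cv2.connectedComponentsWithStats(m.astype(np.uint8)); 
    P=W[m][:,:2]; r=cv2.minAreaRect((P*1000).astype(np.float32)); print(n,"tray",r,m.sum())
f=fs["wrist"];Rm=cv2.Rodrigues(np.array(f["rvec"],float))[0]
cam=-Rm.T@np.array(f["tvec"]).reshape(3);s=get_state()
T=R.from_euler("xyz",s["ee_rot"])
print("cam in tool",T.inv().apply(cam-s["eef_pos"]),"axis",T.inv().apply(Rm[2]))
c=np.array([.5938,-.0292]);W0=s["eef_pos"]
def tcp(p,rpy):
    global T
    return T.inv().apply(np.array(p)-W0)*1000, np.degrees((T.inv()*R.from_euler("xyz",rpy)).as_rotvec())
a=np.radians(-47.3+14);p=c+.125*np.array([np.cos(a),np.sin(a)])
print("start push xy",p)
```

```text
scene tray ((459.1951599121094, 308.99871826171875), (177.43353271484375, 97.49143981933594), 25.911174774169922) 109
side tray ((447.95758056640625, 325.72998046875), (128.16944885253906, 139.98275756835938), 87.79666137695312) 188
cam in tool [ 0.00010509 -0.0695237   0.02107133] axis [-0.00097479  0.2606387   0.96543592]
start push xy [ 0.69827592 -0.09782785]
```

```bash
cat >> h.py <<'E'
C=np.array([.5938,-.0292]); TH=np.radians(-76.5)
def down(yawdeg): return R.from_euler("xyz",[np.pi,0,np.radians(yawdeg)])
def rows(targets,p0=None,r0=None):
    s=get_state()
    p0=s["eef_pos"] if p0 is None else np.array(p0); r0=R.from_euler("xyz",s["ee_rot"]) if r0 is None else r0
    for p,r in targets:
        print(np.r_[r0.inv().apply(np.array(p)-p0)*1000,np.degrees((r0.inv()*r).as_rotvec())].round(1).tolist())
def pol(deg,r=.125,z=.25): return [C[0]+r*np.cos(np.radians(deg)),C[1]+r*np.sin(np.radians(deg)),z]
E
python3 - <<'E'
from h import *
p0=[.2325,.6335,.405]; r0=down(np.degrees(-1.9227))
e=np.array(pol(-33,.125,.47)); s=np.array([.2325,.6335,.47])
rows([(s+(e-s)*k,down(-110.2-99*k)) for k in (0,.1,.5,.9,1)],p0,r0)
E
```

```text
[0.0, 0.0, -65.0, 0.0, -0.0, 0.0]
[52.5, -68.9, -65.0, 0.0, -0.0, 9.9]
[262.7, -344.7, -65.0, 0.0, -0.0, 49.5]
[472.8, -620.5, -65.0, 0.0, -0.0, 89.1]
[525.3, -689.5, -65.0, 0.0, -0.0, 99.0]
```

Emit:
drive_tool([
  [0, 0, -60, 0, 0, 0, 1],
  [20, -26, -115, 0, 0, 5, 1],
  [65, -85, -118, 0, 0, 13, 1],
  [111, -146, -118, 0, 0, 22, 1],
  [158, -207, -118, 0, 0, 30, 1],
  [205, -269, -118, 0, 0, 39, 1],
  [252, -331, -118, 0, 0, 48, 1],
  [299, -393, -118, 0, 0, 57, 1],
  [346, -455, -118, 0, 0, 66, 1],
  [393, -517, -118, 0, 0, 75, 1],
  [440, -579, -118, 0, 0, 84, 1],
  [487, -640, -118, 0, 0, 92, 1],
], grip_force=40)

```text
t: 1.65
eef_pos: [0.5871, 0.0782, 0.5226]
ee_rot: [3.141, -0.0, 2.75]
force: [1.5, 2.3, 0.5]
width: 0.0004
```

Run:
```python
from h import *
s=get_state();print(s["t"],s["eef_pos"],s["ee_rot"],s["q"],s["width"])
rows([(pol(-33,.125,.5),down(-209.2)),(pol(-33,.125,.252),down(-209.2))])
f=grab_frame("wrist");save(f,"pics/w1.png")
import pickle;pickle.dump(f,open("w1.pkl","wb"))
```

```text
1.65 [0.58711982 0.07823996 0.52262672] [ 3.14146398e+00 -6.89880974e-05  2.75021065e+00] [ 4.62192368e-01  1.70333471e-01  2.07252749e-02 -1.38110363e-04
 -1.42113651e+00 -8.53553783e-01] 0.0003674358422376442
[-170.0, -119.7, 22.6, 0.0, -0.0, 6.8]
[-170.1, -119.7, 270.6, 0.0, -0.0, 6.8]
```

View pics/w1.png

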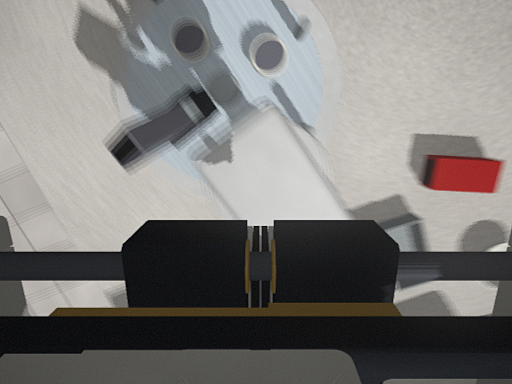

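The wrist view shows the arm still moving over the head, with the red block at right and the disc at top. I'll settle first, then descend.

Emit:
drive_tool([
  [0, 0, 0, 0, 0, 0, 1],
  [0, 0, 0, 0, 0, 0, 1],
])

```text
t: 1.95
eef_pos: [0.5861, 0.0805, 0.5225]
ee_rot: [-3.142, -0.0, 2.756]
force: [0.1, 0.3, -0.8]
width: 0.0005
```

Run:
```python
from h import *
s=get_state();print(s["t"],s["eef_pos"],s["ee_rot"])
rows([(pol(-33,.125,.5),down(-209.2)),(pol(-33,.125,.252),down(-209.2))])
```

```text
1.95 [0.58613437 0.08053979 0.52247207] [-3.14151821e+00 -4.02753184e-04  2.75572905e+00]
[-171.2, -122.4, 22.4, -0.0, -0.0, 7.1]
[-171.3, -122.4, 270.4, -0.0, -0.0, 7.1]
```

Emit:
drive_tool([
  [-50, -36, 0, 0, 0, 2, 1],
  [-100, -71, 5, 0, 0, 4, 1],
  [-145, -103, 15, 0, 0, 6, 1],
  [-171, -122, 22, 0, 0, 7, 1],
  [-171, -122, 22, 0, 0, 7, 1],
  [-171, -122, 70, 0, 0, 7, 1],
  [-171, -122, 120, 0, 0, 7, 1],
  [-171, -122, 170, 0, 0, 7, 1],
  [-171, -122, 215, 0, 0, 7, 1],
  [-171, -122, 250, 0, 0, 7, 1],
  [-171, -122, 270, 0, 0, 7, 1],
  [-171, -122, 270, 0, 0, 7, 1],
])

```text
t: 3.45
eef_pos: [0.6981, -0.0952, 0.2517]
ee_rot: [-3.14, -0.002, 2.636]
force: [0.0, -0.7, 0.7]
width: 0.0004
```

Run:
```python
from h import *
s=get_state();print(s["t"],s["eef_pos"],s["ee_rot"],s["force"])
f=grab_frame("side");save(f,"pics/d2.png")
a=f["img"][130:320,200:420,::-1];cv2.imwrite("pics/d2c.png",cv2.resize(a,None,fx=3,fy=3,interpolation=2))
rows([(pol(a,.125,.252),down(a+180-356.2-360+360+0)) for a in (-33,-43)])
print("final centre angle -129-ish")
# 12 rows: from -33 stepping
rows([(pol(-33-d,.125,.252),down(-209.2-d)) for d in (3,6,10,14,19,24,29,34,39,44,49,54)])
```

```text
3.45 [ 0.69813507 -0.09516395  0.25167493] [-3.14034046e+00 -2.17983117e-03  2.63550272e+00] [ 0.04899136 -0.67975965  0.719504  ]
[-0.7, -1.6, 1.2, -0.0, 0.0, 0.2]
[2.7, -23.1, 1.2, -0.0, 0.0, 10.2]
final centre angle -129-ish
[-0.1, -8.1, 1.2, -0.0, 0.0, 3.2]
[0.9, -14.6, 1.2, -0.0, 0.0, 6.2]
[2.7, -23.1, 1.2, -0.0, 0.0, 10.2]
[5.1, -31.5, 1.2, -0.0, 0.0, 14.2]
[8.9, -41.7, 1.2, -0.0, 0.0, 19.2]
[13.6, -51.6, 1.2, -0.0, 0.0, 24.2]
[19.1, -61.0, 1.2, -0.0, 0.0, 29.2]
[25.5, -69.8, 1.2, -0.0, 0.0, 34.2]
[32.5, -78.1, 1.2, -0.0, 0.0, 39.2]
[40.3, -85.8, 1.2, -0.0, 0.0, 44.2]
[48.7, -92.7, 1.2, -0.0, 0.0, 49.2]
[57.7, -98.9, 1.2, -0.0, 0.0, 54.2]
```

View pics/d2c.png

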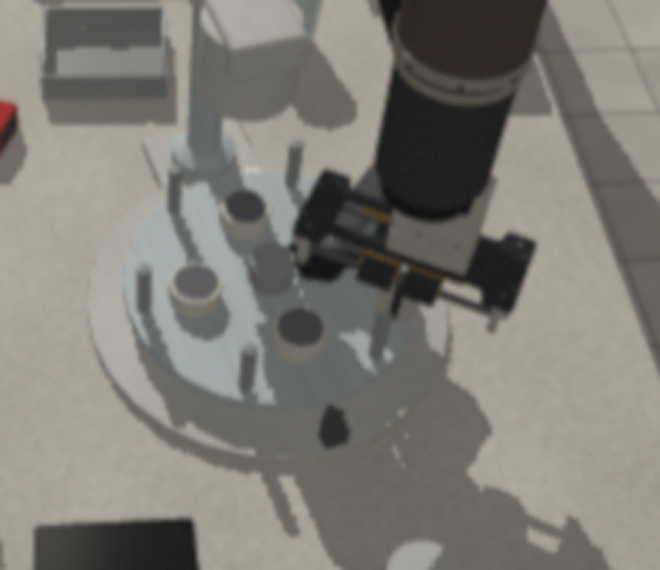

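The closed fingers (395,285 in the crop) are just behind the post at (380,330), and the cassette is hidden behind the gripper but clear of it. I'll push along the arc.

Emit:
drive_tool([
  [0, -8, 1, 0, 0, 3, 1],
  [1, -15, 1, 0, 0, 6, 1],
  [3, -23, 1, 0, 0, 10, 1],
  [5, -31.5, 1, 0, 0, 14, 1],
  [9, -41.5, 1, 0, 0, 19, 1],
  [13.5, -51.5, 1, 0, 0, 24, 1],
  [19, -61, 1, 0, 0, 29, 1],
  [25.5, -70, 1, 0, 0, 34, 1],
  [32.5, -78, 1, 0, 0, 39, 1],
  [40, -86, 1, 0, 0, 44, 1],
  [48.5, -92.5, 1, 0, 0, 49, 1],
  [57.5, -99, 1, 0, 0, 54, 1],
])

```text
t: 5.0
eef_pos: [0.6015, -0.1549, 0.2543]
ee_rot: [3.136, 0.001, 1.689]
force: [3.6, 1.1, -2.2]
width: 0.0003
```

Run:
```python
from h import *
s=get_state();d=s["eef_pos"][:2]-C
print(s["t"],s["eef_pos"],np.degrees(s["ee_rot"]),s["force"],"tool ang",np.degrees(np.arctan2(d[1],d[0])),np.hypot(*d))
W=cloud(grab_frame("scene"))
m=(W[...,2]>.085)&(W[...,2]<.106)&(abs(np.hypot(W[...,0]-C[0],W[...,1]-C[1])-.125)<.012)
nl,lab=cv2.connectedComponents(m.astype(np.uint8))
for i in range(1,nl):
    if (lab==i).sum()>8:
        p=W[lab==i].mean(0);e=p[:2]-C;print((lab==i).sum(),p.round(3),np.degrees(np.arctan2(e[1],e[0])).round(1))
a0=np.degrees(np.arctan2(d[1],d[0]))
p0=None
rows([(pol(a,.125,.252),down(a-176.2)) for a in (-90,-94,-98,-102,-106,-110,-114,-118)])
```

```text
5.0 [ 0.60150457 -0.15486414  0.25433024] [1.79664661e+02 4.06397165e-02 9.67807730e+01] [ 3.6158905   1.089262   -2.19543732] tool ang -86.49154023392838 0.12590010886618322
45 [0.605 0.094 0.096] 84.7
52 [ 0.484 -0.084  0.096] -153.3
56 [0.708 0.024 0.096] 24.9
35 [ 0.613 -0.151  0.094] -81.0
49 [ 0.689 -0.099  0.097] -36.1
[1.5, -6.0, 2.1, 0.2, 0.0, 2.7]
[2.8, -14.7, 2.1, 0.2, -0.0, 6.7]
[4.7, -23.2, 2.1, 0.2, -0.0, 10.7]
[7.2, -31.5, 2.0, 0.2, -0.0, 14.7]
[10.3, -39.7, 2.0, 0.2, -0.0, 18.7]
[13.9, -47.7, 2.0, 0.2, -0.0, 22.7]
[18.0, -55.3, 1.9, 0.2, -0.0, 26.7]
[22.7, -62.7, 1.9, 0.2, -0.1, 30.7]
```

Emit:
drive_tool([
  [1.5, -6, 1, 0, 0, 3, 1],
  [3, -14.5, 1, 0, 0, 7, 1],
  [4.5, -23, 1, 0, 0, 11, 1],
  [7, -31.5, 1, 0, 0, 15, 1],
  [10.5, -39.5, 1, 0, 0, 19, 1],
  [14, -47.5, 1, 0, 0, 23, 1],
  [18, -55.5, 1, 0, 0, 27, 1],
  [22.5, -62.5, 1, 0, 0, 31, 1],
  [26, -67, 1, 0, 0, 34, 1],
  [28.5, -70, 1, 0, 0, 36, 1],
  [28.5, -70, 1, 0, 0, 36, 1],
])

```text
t: 6.42
eef_pos: [0.5284, -0.1353, 0.2525]
ee_rot: [3.138, -0.002, 1.065]
force: [1.1, -0.7, 1.3]
width: 0.0003
```

```bash
cat > posts.py <<'E'
from h import *
s=get_state();d=s["eef_pos"][:2]-C
print(s["t"],s["eef_pos"],np.degrees(s["ee_rot"]),s["force"],"tool ang",np.degrees(np.arctan2(d[1],d[0])),np.hypot(*d))
for n in ("scene","side"):
  W=cloud(grab_frame(n))
  m=(W[...,2]>.085)&(W[...,2]<.106)&(abs(np.hypot(W[...,0]-C[0],W[...,1]-C[1])-.125)<.012)
  nl,lab=cv2.connectedComponents(m.astype(np.uint8))
  for i in range(1,nl):
    if (lab==i).sum()>12:
        p=W[lab==i].mean(0);e=p[:2]-C;a=np.degrees(np.arctan2(e[1],e[0]));print(n,(lab==i).sum(),p.round(3),a.round(1),"mod60",(a%60).round(1))
E
python3 posts.py
python3 - <<'E'
from h import *
rows([(pol(a,.125,.252),down(a-176.2)) for a in (-124,-125,-126,-127,-128,-129,-130)])
E
```

```text
6.425 [ 0.52835939 -0.13529729  0.25253028] [ 1.79810414e+02 -9.92794622e-02  6.10026426e+01] [ 1.06900731 -0.69816909  1.27789072] tool ang -121.66620598891039 0.12465596197211183
scene 41 [0.552 0.086 0.096] 110.0 mod60 50.0
scene 48 [0.674 0.066 0.096] 49.8 mod60 49.8
scene 78 [ 0.538 -0.14   0.096] -116.8 mod60 3.2
scene 65 [ 0.719 -0.05   0.096] -9.7 mod60 50.3
scene 55 [ 0.638 -0.139  0.096] -68.2 mod60 51.8
side 29 [0.671 0.065 0.097] 50.7 mod60 50.7
side 30 [ 0.47  -0.012  0.097] 172.0 mod60 52.0
side 35 [ 0.715 -0.051  0.098] -10.3 mod60 49.7
[0.2, -5.2, -0.0, 0.1, -0.1, 1.2]
[0.4, -7.3, -0.0, 0.1, -0.1, 2.2]
[0.6, -9.5, -0.0, 0.1, -0.1, 3.2]
[0.9, -11.7, -0.0, 0.1, -0.1, 4.2]
[1.2, -13.8, -0.1, 0.1, -0.1, 5.2]
[1.6, -16.0, -0.1, 0.1, -0.1, 6.2]
[2.0, -18.1, -0.1, 0.1, -0.1, 7.2]
```

Emit:
drive_tool([
  [0.2, -4, 0, 0, 0, 1.5, 1],
  [0.5, -8, 0, 0, 0, 3.5, 1],
  [0.9, -11.5, 0, 0, 0, 5.5, 1],
  [1.2, -14, 0, 0, 0, 6.5, 1],
  [1.2, -14.7, 0, 0, 0, 6.5, 1],
  [1.2, -14.7, 0, 0, 0, 6.5, 1],
  [1, 0, 0, 0, 0, 6, 1],
  [1, 2, -60, 0, 0, 6, 1],
  [1, 2, -120, 0, 0, 6, 1],
  [1, 2, -160, 0, 0, 6, 1],
  [1, 2, -160, 0, 0, 6, -1],
])

```text
t: 7.9
eef_pos: [0.5301, -0.1366, 0.4135]
ee_rot: [3.139, -0.002, 0.957]
force: [0.5, 0.7, -0.7]
width: 0.0059
```

```bash
python3 posts.py
python3 - <<'E'
from h import *
import pickle
fs={n:grab_frame(n) for n in("scene","side","wrist")};pickle.dump(fs,open("f3.pkl","wb"))
A=[cv2.resize(fs["scene"]["img"][170:340,180:400],(660,510)[::1]),]
save({"img":cv2.resize(fs["scene"]["img"][170:340,190:390],(800,600)[::1] if 0 else (700,595))},"pics/s3.png")
# cassette points: gray cloud z>0.11 near station
for n in("scene","side"):
    W=cloud(fs[n]);u=np.array([np.cos(TH),np.sin(TH)]);t=np.array([-u[1],u[0]])
    d=W[...,:2]-C;rr=d@u;tt=d@t
    m=(W[...,2]>.11)&(W[...,2]<.2)&(abs(rr-.11)<.07)&(abs(tt)<.06)
    print(n,m.sum(),np.percentile(rr[m],[1,50,99]).round(3),np.percentile(tt[m],[1,50,99]).round(3),np.percentile(W[m][:,2],[1,50,99]).round(3))
E
```

```text
7.9 [ 0.53014556 -0.13663073  0.41349388] [ 1.79833128e+02 -1.07228236e-01  5.48521251e+01] [ 0.51866223  0.65520735 -0.70779102] tool ang -120.64742601024699 0.12487292849335264
scene 41 [0.566 0.09  0.096] 103.0 mod60 43.0
scene 40 [0.477 0.005 0.096] 163.9 mod60 43.9
scene 51 [0.686 0.056 0.096] 42.7 mod60 42.7
scene 58 [ 0.506 -0.116  0.096] -135.2 mod60 44.8
scene 65 [ 0.715 -0.066  0.097] -16.7 mod60 43.3
scene 57 [ 0.625 -0.143  0.097] -74.6 mod60 45.4
side 31 [0.683 0.056 0.097] 43.7 mod60 43.7
side 34 [ 0.713 -0.065  0.097] -17.0 mod60 43.0
side 35 [ 0.503 -0.118  0.097] -135.5 mod60 44.5
scene 687 [0.083 0.126 0.145] [-0.016  0.006  0.02 ] [0.112 0.151 0.169]
side 424 [0.079 0.121 0.146] [-0.019 -0.008  0.018] [0.112 0.152 0.17 ]
```

View pics/s3.png

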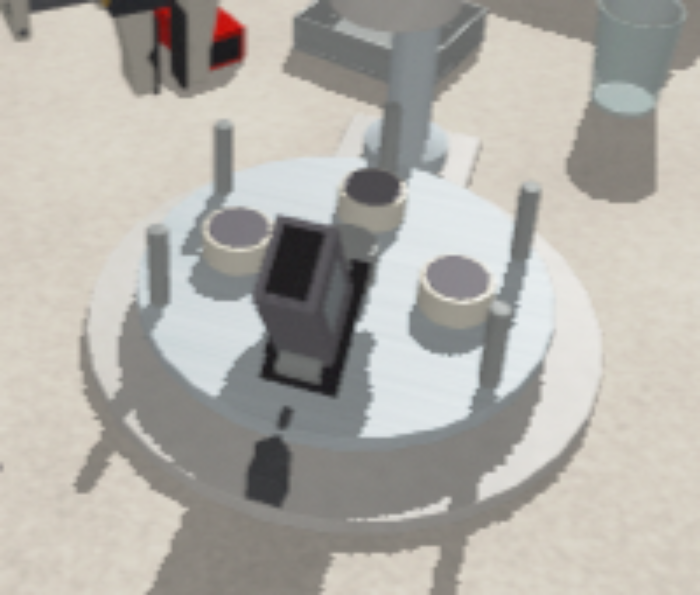

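The tick points straight at the wedge tip and the posts put the station at about -76.5°, so alignment is good. Next is the tilted approach along the cassette's axis.

```bash
cat >> h.py <<'E'
U=np.array([np.cos(TH),np.sin(TH),0]);Zv=np.array([0,0,1.])
zc=.5*U+.866025*Zv; xc=.866025*U-.5*Zv; yc=np.cross(zc,xc)
F=np.r_[C+.072*U[:2],.068]
RG=R.from_matrix(np.c_[-xc,yc,-zc])
def gp(h): return F+zc*(h+.1593)
E
python3 - <<'E'
from h import *
from scipy.spatial.transform import Slerp
s=get_state();p0=s["eef_pos"];r0=R.from_euler("xyz",s["ee_rot"]);print(s["q"],s["width"])
S=Slerp([0,1],R.concatenate([r0,RG]))
A=gp(.23)
rows([(p0+(A-p0)*k,S(k)) for k in np.arange(1,9)/8])
print(A,gp(.17),gp(.08))
E
```

```text
[ 1.06724433e-01  1.46032830e-01 -2.64688816e-01 -3.79052788e-04
 -1.16372410e+00 -2.29118287e+00] 0.024678690672261378
[-6.4, 23.9, 0.4, 1.6, 3.5, -5.9]
[-12.9, 47.8, 0.8, 3.1, 7.1, -11.9]
[-19.3, 71.8, 1.2, 4.7, 10.6, -17.8]
[-25.8, 95.7, 1.6, 6.3, 14.1, -23.8]
[-32.2, 119.6, 2.1, 7.8, 17.6, -29.7]
[-38.7, 143.5, 2.5, 9.4, 21.2, -35.7]
[-45.1, 167.4, 2.9, 11.0, 24.7, -41.6]
[-51.6, 191.4, 3.3, 12.5, 28.2, -47.6]
[ 0.65604821 -0.28848244  0.40514353] [ 0.64904485 -0.25931134  0.35318203] [ 0.6385398  -0.2155547   0.27523978]
```

Emit:
drive_tool([
  [-6, 24, -10, 1.5, 3.5, -6, -1],
  [-13, 48, -20, 3, 7, -12, -1],
  [-19, 72, -25, 4.7, 10.6, -18, -1],
  [-26, 96, -25, 6.3, 14, -24, -1],
  [-32, 120, -20, 8, 17.6, -30, -1],
  [-39, 143, -15, 9.5, 21, -36, -1],
  [-45, 167, -8, 11, 24.7, -41.6, -1],
  [-51.5, 191.5, 3, 12.5, 28.2, -47.6, -1],
  [-51.5, 191.5, 3, 12.5, 28.2, -47.6, -1],
  [-51.5, 191.5, 3, 12.5, 28.2, -47.6, -1],
])

```text
t: 9.4
eef_pos: [0.6566, -0.2883, 0.4063]
ee_rot: [3.14, -0.523, 1.806]
force: [-1.1, -0.1, 0.6]
width: 0.0879
```

Run:
```python
from h import *
s=get_state();print(s["t"],s["q"],s["width"],s["eef_pos"])
rows([(gp(.17),RG),(gp(.08),RG)])
f=grab_frame("wrist");W=cloud(f);save(f,"pics/w4.png")
P=W-F; x=P@xc;y=P@yc;z=P@zc
m=(z>.098)&(z<.11)&(abs(x)<.05)&(abs(y)<.04)
print(m.sum(),"x",np.percentile(x[m],[1,99]),"y",np.percentile(y[m],[1,99]),"z",np.median(z[m]))
```

```text
9.4 [-0.29344597  0.54228777  0.43162382 -0.45268699 -1.72462501 -1.0522374 ] 0.08787975322513435 [ 0.65658659 -0.28830639  0.40630382]
[-0.6, -0.7, 61.0, 0.1, 0.0, 0.0]
[-0.5, -0.9, 151.0, 0.1, 0.0, 0.0]
2215 x [-0.02337883  0.02714599] y [-0.01733513  0.01808943] z 0.10241874586885738
```

View pics/w4.png

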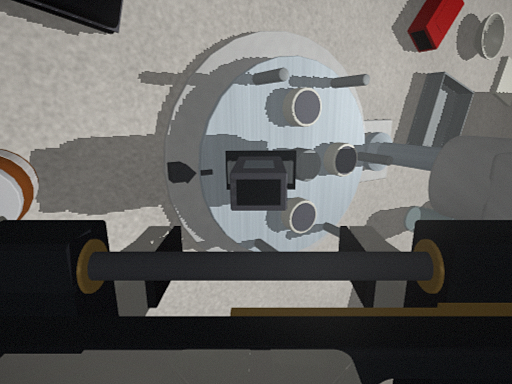

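The cassette's top face (260,190) sits between the open fingers and is square to them, 2 mm off centre in x. Jar and beaker are clear. I'll descend and grip.

Emit:
drive_tool([
  [-2, -0.5, 40, 0, 0, 0, -1],
  [-2, -0.5, 85, 0, 0, 0, -1],
  [-2, -0.5, 125, 0, 0, 0, -1],
  [-2, -0.5, 145, 0, 0, 0, -1],
  [-2, -0.5, 151, 0, 0, 0, -1],
  [-2, -0.5, 151, 0, 0, 0, -1],
  [-2, -0.5, 151, 0, 0, 0, 1],
  [-2, -0.5, 151, 0, 0, 0, 1],
  [-2, -0.5, 151, 0, 0, 0, 1],
  [-2, -0.5, 151, 0, 0, 0, 1],
  [-2, -0.5, 151, 0, 0, 0, 1],
  [-2, -0.5, 151, 0, 0, 0, 1],
], grip_force=55)

```text
t: 10.95
eef_pos: [0.6394, -0.2167, 0.276]
ee_rot: [3.137, -0.522, 1.809]
force: [0.4, -0.4, 2.9]
width: 0.0517
```

Run:
```python
from h import *
s=get_state();print(s["t"],s["q"],s["width"],s["eef_pos"],s["force"],s["moment"])
p0=s["eef_pos"];r0=R.from_euler("xyz",s["ee_rot"])
# in tool frame: tool x=-xc, z=-zc, y=yc. seat frame origin at floor: tool coords of floor = (0,0,h+.1593)
L=.2393
def pose(px,pz,ang):  # bottom-centre shift (xc,zc) mm and rotation about yc deg -> row
    r=R.from_rotvec([0,np.radians(ang),0]).as_matrix()
    o=np.array([-px,0,L*1000-pz]) # foot centre in tool frame
    t=o-r@np.array([0,0,L*1000])
    return t.round(1).tolist()+[0,ang,0]
# raise +x end: pivot at -x edge; rotation about yc by -a raises +x
def rock(a,base=0,edge=-1):
    # foot centre relative to pivot edge
    v=np.array([-edge*26,0,0]); r=R.from_rotvec([0,np.radians(a),0]).as_matrix()
    w=r@v; return edge*26+w[0], base+w[2]
for a in (-2,-4,-6,-8,-10,-12,-14,-16):
    px,pz=rock(a); print(a,round(px,1),round(pz,1),pose(px,pz,a))
```

```text
10.95 [-0.20772462  0.55831668  0.16203903 -0.47435107 -1.43048335 -0.99688169] 0.05165755799795735 [ 0.63942701 -0.21672604  0.27602248] [ 0.35506038 -0.36432892  2.87399903] [-1.09676862 -0.38246059  0.02364399]
-2 -0.0 0.9 [8.4, 0.0, -0.8, 0, -2, 0]
-4 -0.1 1.8 [16.8, 0.0, -1.2, 0, -4, 0]
-6 -0.1 2.7 [25.2, 0.0, -1.4, 0, -6, 0]
-8 -0.3 3.6 [33.6, 0.0, -1.3, 0, -8, 0]
-10 -0.4 4.5 [41.9, 0.0, -0.9, 0, -10, 0]
-12 -0.6 5.4 [50.3, 0.0, -0.2, 0, -12, 0]
-14 -0.8 6.3 [58.7, 0.0, 0.8, 0, -14, 0]
-16 -1.0 7.2 [67.0, 0.0, 2.1, 0, -16, 0]
```

Emit:
drive_tool([
  [8.4, 0, -1, 0, -2, 0, 1],
  [16.8, 0, -1.5, 0, -4, 0, 1],
  [25.2, 0, -2, 0, -6, 0, 1],
  [33.6, 0, -2, 0, -8, 0, 1],
  [42, 0, -1.5, 0, -10, 0, 1],
  [42, 0, -1.5, 0, -10, 0, 1],
])

```text
t: 11.7
eef_pos: [0.6309, -0.1814, 0.2982]
ee_rot: [3.137, -0.346, 1.81]
force: [0.5, 0.4, -1.6]
width: 0.0519
```

```bash
cat > chk.py <<'E'
from h import *
s=get_state();p=s["eef_pos"];r=R.from_euler("xyz",s["ee_rot"])
print(s["t"],s["width"],p.round(4),"rot vs RG",np.degrees((RG.inv()*r).as_rotvec()).round(1),"F",s["force"].round(1),"M",s["moment"].round(2))
G=p+r.apply([0,0,.2393]);d=G-F;print("expected foot in socket xyz mm",(np.array([d@xc,d@yc,d@zc])*1000).round(1))
for n in("scene","side"):
    W=cloud(grab_frame(n))
    # disc height, free patch
    rr=np.hypot(W[...,0]-C[0],W[...,1]-C[1])
    m=(rr<.137)&(W[...,2]>.03)&(W[...,2]<.06);print(n,"disc z",np.median(W[m][:,2]).round(4))
E
python3 chk.py
```

```text
11.7 0.05185391213077067 [ 0.6309 -0.1814  0.2982] rot vs RG [ -0.2 -10.2  -0.2] F [ 0.5  0.4 -1.6] M [-0.32 -0.43 -0.05]
expected foot in socket xyz mm [0.4 1.3 6.1]
scene disc z 0.0422
side disc z 0.0425
```

Emit:
drive_tool([
  [8.4, 0, 0.5, 0, -2, 0, 1],
  [16.8, 0, 0.5, 0, -4, 0, 1],
  [25, 0, 0.5, 0, -6, 0, 1],
  [29, 0, 0.5, 0, -7, 0, 1],
  [29, 0, 0.5, 0, -7, 0, 1],
])

```text
t: 12.42
eef_pos: [0.6249, -0.1569, 0.3087]
ee_rot: [3.136, -0.219, 1.809]
force: [2.0, -11.5, 0.2]
width: 0.0514
```

```bash
python3 chk.py
python3 - <<'E'
from h import *
s=get_state();r0=R.from_euler("xyz",s["ee_rot"]);p0=s["eef_pos"]
a0=17
# current foot pose est; rotate back about +x lower edge by +a, pivot point in tool frame: foot corner xc=+26 -> tool x -26
piv=np.array([-26.,0,239.3])
for a in (2,4,6,8,10,12,14,16,18,20):
    r=R.from_rotvec([0,np.radians(a),0]).as_matrix();print(a,(piv-r@piv).round(1))
print("lift dir zc in tool",r0.inv().apply(zc).round(3))
E
```

```text
12.425 0.051433896882508434 [ 0.6249 -0.1569  0.3087] rot vs RG [ -0.3 -17.5  -0.2] F [  2.  -11.5   0.2] M [-5.87 -1.11  0.1 ]
expected foot in socket xyz mm [3.  1.7 9.9]
scene disc z 0.0422
side disc z 0.0425
2 [-8.4  0.  -0.8]
4 [-16.8   0.   -1.2]
6 [-25.2   0.   -1.4]
8 [-33.6   0.   -1.3]
10 [-41.9   0.   -0.9]
12 [-50.3   0.   -0.2]
14 [-58.7   0.    0.8]
16 [-67.    0.    2.1]
18 [-75.2   0.    3.7]
20 [-83.4   0.    5.5]
lift dir zc in tool [-0.3    0.004 -0.954]
```

The 11 N outward force fits the outer clip having let go, with only the inner clip still pressing. I'll rock back about the raised outer edge.

Emit:
drive_tool([
  [-8.4, 0, -1.5, 0, 2, 0, 1],
  [-16.8, 0, -2.5, 0, 4, 0, 1],
  [-25.2, 0, -3, 0, 6, 0, 1],
  [-33.6, 0, -3, 0, 8, 0, 1],
  [-42, 0, -3, 0, 10, 0, 1],
  [-50.3, 0, -2, 0, 12, 0, 1],
  [-58.7, 0, -1, 0, 14, 0, 1],
  [-67, 0, 0, 0, 16, 0, 1],
  [-75.2, 0, 1.5, 0, 18, 0, 1],
  [-75.2, 0, 1.5, 0, 18, 0, 1],
])

```text
t: 13.78
eef_pos: [0.6415, -0.2265, 0.2881]
ee_rot: [3.139, -0.542, 1.807]
force: [0.3, 0.5, -2.3]
width: 0.0517
```

```bash
python3 chk.py
```

```text
13.775 0.051690744927591195 [ 0.6415 -0.2265  0.2881] rot vs RG [-0.1  1.  -0. ] F [ 0.3  0.5 -2.3] M [-2.03 -0.71  0.05]
expected foot in socket xyz mm [-0.9  0.9 16.8]
scene disc z 0.0422
side disc z 0.0424
```

Emit:
drive_tool([
  [0, 0, -10, 0, 0, 0, 1],
  [0, 0, -25, 0, 0, 0, 1],
  [0, 0, -45, 0, 0, 0, 1],
  [0, 0, -65, 0, 0, 0, 1],
  [0, 0, -85, 0, 0, 0, 1],
  [0, 0, -100, 0, 0, 0, 1],
  [0, 0, -110, 0, 0, 0, 1],
  [0, 0, -110, 0, 0, 0, 1],
])

```text
t: 14.88
eef_pos: [0.6546, -0.2817, 0.3842]
ee_rot: [3.136, -0.539, 1.809]
force: [-1.0, -0.2, -3.2]
width: 0.0515
```

```bash
python3 posts.py
python3 - <<'E'
from h import *
from scipy.spatial.transform import Slerp
s=get_state();p0=s["eef_pos"];r0=R.from_euler("xyz",s["ee_rot"]);print(s["q"],s["width"])
S=Slerp([0,1],R.concatenate([r0,down(103.5)]))
B=np.array([.60,-.24,.52])
rows([(p0+(B-p0)*k,S(k)) for k in (.2,.4,.6,.8,1)])
E
```

```text
14.875 [ 0.65457632 -0.28170753  0.38419107] [179.6686846  -30.90568141 103.67551521] [-0.99933718 -0.18481359 -3.19389238] tool ang -76.46683103571878 0.25971871989565876
scene 40 [0.566 0.091 0.096] 103.0 mod60 43.0
scene 50 [0.686 0.056 0.096] 42.7 mod60 42.7
scene 65 [ 0.715 -0.065  0.096] -16.6 mod60 43.4
side 29 [0.563 0.09  0.097] 104.3 mod60 44.3
side 32 [0.474 0.003 0.098] 165.0 mod60 45.0
side 35 [ 0.503 -0.118  0.098] -135.5 mod60 44.5
[-0.29034108  0.54952964  0.39313277 -0.4665368  -1.69045947 -1.03461712] 0.052088853106861815
[23.2, -8.6, -18.1, 0.0, -6.2, 0.0]
[46.3, -17.1, -36.2, 0.1, -12.4, 0.0]
[69.5, -25.7, -54.3, 0.1, -18.6, 0.0]
[92.6, -34.3, -72.4, 0.2, -24.8, 0.1]
[115.8, -42.8, -90.5, 0.2, -31.0, 0.1]
```

Carousel unmoved, cassette held. Next I'll go upright and up.

Emit:
drive_tool([
  [15, -6, -20, 0, -3, 0, 1],
  [32, -12, -37, 0, -8, 0, 1],
  [52, -19, -54, 0, -14, 0, 1],
  [75, -28, -70, 0, -20, 0, 1],
  [96, -36, -82, 0, -26, 0, 1],
  [116, -43, -90.5, 0, -31, 0, 1],
  [116, -43, -90.5, 0, -31, 0, 1],
  [116, -43, -90.5, 0, -31, 0, 1],
])

```text
t: 15.98
eef_pos: [0.5998, -0.2397, 0.5195]
ee_rot: [3.139, -0.002, 1.807]
force: [0.5, -0.2, -2.5]
width: 0.0516
```

Run:
```python
from h import *
s=get_state();p0=s["eef_pos"];print(s["t"],p0,np.degrees(s["ee_rot"]),s["q"],s["width"])
rows([(p,down(y)) for p,y in [((.52,-.18,.52),115),((.44,-.10,.52),130),((.415,0,.52),145),((.41,.1,.52),155),((.43,.22,.52),170),((.447,.325,.50),180)]])
```

```text
15.975 [ 0.59982511 -0.2397283   0.51945302] [ 1.79835254e+02 -9.60140620e-02  1.03549758e+02] [-0.07955347  0.26378906  0.13461199 -0.00250806 -1.43940754 -1.25443155] 0.05155717766043612
[76.8, -63.6, -0.6, 0.2, -0.1, -11.5]
[173.3, -122.6, -0.6, 0.2, -0.1, -26.5]
[276.4, -123.5, -0.4, 0.2, -0.0, -41.5]
[374.7, -104.9, -0.2, 0.2, -0.0, -51.5]
[486.7, -57.4, 0.1, 0.2, 0.0, -66.5]
[584.8, -16.3, 20.4, 0.2, 0.0, -76.5]
```

Emit:
drive_tool([
  [25, -21, 0, 0, 0, -4, 1],
  [60, -48, 0, 0, 0, -8, 1],
  [97, -78, 0, 0, 0, -14, 1],
  [135, -102, 0, 0, 0, -20, 1],
  [173, -122, 0, 0, 0, -26, 1],
  [207, -124, 0, 0, 0, -31, 1],
  [242, -124, 0, 0, 0, -36, 1],
  [276, -123, 0, 0, 0, -41, 1],
  [309, -118, 0, 0, 0, -45, 1],
  [342, -112, 0, 0, 0, -48, 1],
  [375, -105, 0, 0, 0, -52, 1],
  [375, -105, 0, 0, 0, -52, 1],
])

```text
t: 17.48
eef_pos: [0.4105, 0.1017, 0.5186]
ee_rot: [3.142, 0.001, 2.717]
force: [0.1, -0.1, -2.4]
width: 0.0518
```

Run:
```python
from h import *
s=get_state();p0=s["eef_pos"];print(s["t"],p0,np.degrees(s["ee_rot"]),s["q"],s["width"])
rows([(p,down(y)) for p,y in [((.42,.16,.52),163),((.43,.22,.52),170),((.44,.28,.51),175),((.447,.325,.50),180)]])
```

```text
17.475 [0.41045818 0.10172147 0.51861996] [1.79998503e+02 6.05836126e-02 1.55644784e+02] [ 7.14191479e-01 -1.34332296e-01 -3.00325323e-01  9.62832066e-04
 -1.40433739e+00 -1.13942949e+00] 0.051797348385982205
[15.3, 57.0, -1.4, -0.0, 0.1, -7.4]
[31.0, 115.8, -1.4, -0.0, 0.1, -14.4]
[46.6, 174.6, 8.6, -0.0, 0.1, -19.4]
[58.8, 218.5, 18.6, -0.0, 0.1, -24.4]
```

Emit:
drive_tool([
  [8, 28, 0, 0, 0, -4, 1],
  [15, 57, 0, 0, 0, -7, 1],
  [23, 87, 0, 0, 0, -11, 1],
  [31, 116, 0, 0, 0, -14, 1],
  [39, 145, 4, 0, 0, -17, 1],
  [47, 175, 9, 0, 0, -20, 1],
  [47, 175, 9, 0, 0, -22, 1],
  [47, 175, 9, 0, 0, -24, 1],
  [47, 175, 9, 0, 0, -24, 1],
])

```text
t: 18.6
eef_pos: [0.4398, 0.2783, 0.5111]
ee_rot: [3.141, 0.004, 3.133]
force: [-0.5, -0.2, -2.1]
width: 0.0519
```

Run:
```python
from h import *
s=get_state();p0=s["eef_pos"];print(s["t"],p0,np.degrees(s["ee_rot"]),s["width"])
f=grab_frame("wrist");save(f,"pics/w5.png");W=cloud(f)
for n,W in (("wrist",W),("side",cloud(grab_frame("side"))),("scene",cloud(grab_frame("scene")))):
    b=(abs(W[...,0]-.447)<.09)&(abs(W[...,1]-.325)<.08)
    m=b&(abs(W[...,2]-.034)<.005)
    if m.sum()>20:
        x,y=W[m][:,0],W[m][:,1];print(n,m.sum(),"rim x",np.percentile(x,[1,99]).round(3),"y",np.percentile(y,[1,99]).round(3),cv2.minAreaRect((W[m][:,:2]*1000).astype(np.float32)))
    m=b&(abs(W[...,2]-.004)<.003); print(n,"low pts",m.sum())
```

```text
18.6 [0.43975286 0.27827361 0.5111139 ] [179.99094326   0.2458369  179.52106193] 0.05189983380024058
wrist 576 rim x [0.378 0.519] y [0.266 0.36 ] ((448.6979675292969, 318.1730041503906), (100.69632720947266, 140.1595916748047), 87.64105224609375)
wrist low pts 2580
side 235 rim x [0.377 0.518] y [0.263 0.389] ((448.0767822265625, 326.12628173828125), (125.84453582763672, 139.803955078125), 87.44474029541016)
side low pts 752
scene 132 rim x [0.378 0.523] y [0.266 0.383] ((459.22998046875, 309.6527099609375), (178.09146118164062, 96.7955322265625), 27.28496742248535)
scene low pts 240
```

View pics/w5.png

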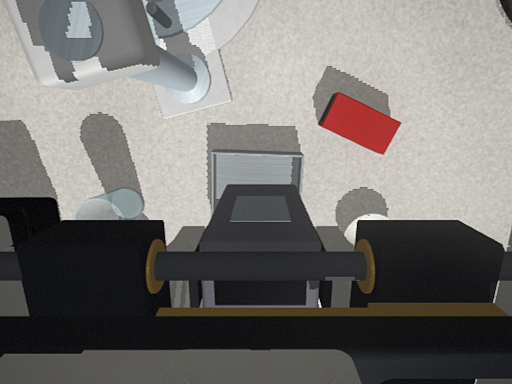

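The wrist view shows the tray right under the held cassette, rim at (255,150), with bowl and beaker clear to the sides. The tray centre measures (0.448, 0.326). I'll move over it and lower.

Emit:
drive_tool([
  [-4, 20, 10, 0, 0, 0, 1],
  [-8, 40, 30, 0, 0, 0, 1],
  [-8, 48, 60, 0, 0, 0, 1],
  [-8, 48, 100, 0, 0, 0, 1],
  [-8, 48, 140, 0, 0, 0, 1],
  [-8, 48, 180, 0, 0, 0, 1],
  [-8, 48, 215, 0, 0, 0, 1],
  [-8, 48, 240, 0, 0, 0, 1],
  [-8, 48, 252, 0, 0, 0, 1],
  [-8, 48, 258, 0, 0, 0, 1],
  [-8, 48, 258, 0, 0, 0, 1],
])

```text
t: 20.12
eef_pos: [0.4494, 0.3269, 0.2532]
ee_rot: [3.141, 0.005, 3.133]
force: [-0.4, -0.1, -2.3]
width: 0.052
```

Run:
```python
from h import *
s=get_state();print(s["t"],s["eef_pos"],np.degrees(s["ee_rot"]),s["width"],s["force"])
f=grab_frame("side");save({"img":cv2.resize(f["img"][60:200,160:340],(720,560))},"pics/d6.png")
```

```text
20.125 [0.4494341  0.32691712 0.25322048] [179.98294007   0.25831529 179.52480322] 0.05195866748894078 [-0.39407961 -0.11931747 -2.25429535]
```

View pics/d6.png

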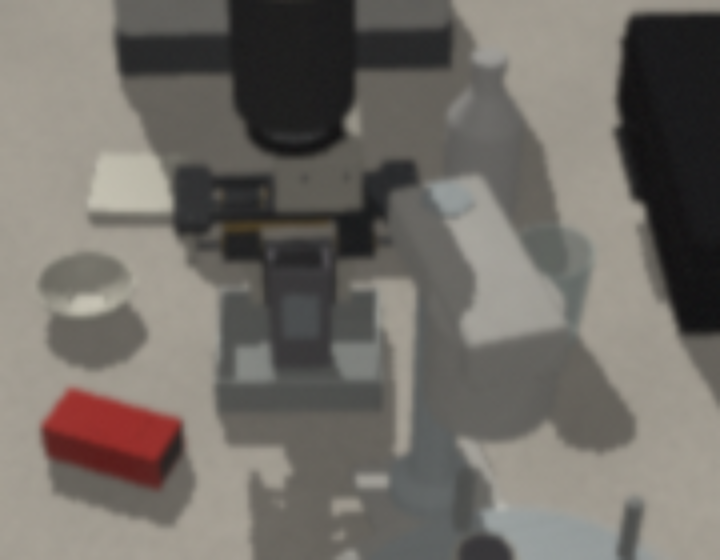

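The cassette hangs upright over the middle of the tray (300,340), with its foot about 9 mm above the floor. I'll lower gently until it touches.

Emit:
drive_tool([
  [0, 0, 3, 0, 0, 0, 1],
  [0, 0, 5.5, 0, 0, 0, 1],
  [0, 0, 7, 0, 0, 0, 1],
  [0, 0, 8, 0, 0, 0, 1],
  [0, 0, 8, 0, 0, 0, 1],
])

```text
t: 20.8
eef_pos: [0.4493, 0.3266, 0.2458]
ee_rot: [3.142, 0.004, 3.134]
force: [-3.0, -1.6, 5.4]
width: 0.0516
```

Emit:
drive_tool([
  [0, 0, 0, 0, 0, 0, 0.2],
  [0, 0, 0, 0, 0, 0, 0],
  [0, 0, 0, 0, 0, 0, -0.5],
  [0, 0, 0, 0, 0, 0, -1],
  [0, 0, 0, 0, 0, 0, -1],
  [0, 0, 0, 0, 0, 0, -1],
  [0, 0, -10, 0, 0, 0, -1],
  [0, 0, -30, 0, 0, 0, -1],
  [0, 0, -70, 0, 0, 0, -1],
  [0, 0, -120, 0, 0, 0, -1],
  [0, 0, -180, 0, 0, 0, -1],
  [0, 0, -180, 0, 0, 0, -1],
], grip_force=20)

```text
t: 22.3
eef_pos: [0.4492, 0.3271, 0.4314]
ee_rot: [3.134, 0.011, 3.134]
force: [0.3, -0.2, -1.4]
width: 0.0877
```

```bash
python3 posts.py
python3 - <<'E'
from h import *
f=grab_frame("side");save({"img":cv2.resize(f["img"][60:340,150:410],(743,600) and (742,800*3//4))},"pics/d7.png")
for n in("side","scene"):
    W=cloud(grab_frame(n))
    m=(abs(W[...,0]-.448)<.065)&(abs(W[...,1]-.326)<.055)&(W[...,2]>.04)&(W[...,2]<.14)
    P=W[m];t=P[P[:,2]>.1]
    print(n,"x",np.percentile(P[:,0],[2,98]).round(3),"y",np.percentile(P[:,1],[2,98]).round(3),"ztop",np.percentile(P[:,2],98).round(3),"top centre",np.median(t,0).round(3))
    for nm,p in(("beaker",(.67,.38)),("jar",(.665,-.35))):
        q=(np.hypot(W[...,0]-p[0],W[...,1]-p[1])<.06)&(W[...,2]>.05)&(W[...,2]<.1);print(nm,np.median(W[q],0).round(3))
    import pickle;W=cloud(pickle.load(open("f0.pkl","rb"))[n])
    for nm,p in(("beaker",(.67,.38)),("jar",(.665,-.35))):
        q=(np.hypot(W[...,0]-p[0],W[...,1]-p[1])<.06)&(W[...,2]>.05)&(W[...,2]<.1);print(" start",nm,np.median(W[q],0).round(3))
E
```

```text
22.3 [0.44923434 0.32711541 0.43137198] [179.56609743   0.63674407 179.55605922] [ 0.31326012 -0.22744079 -1.39852597] tool ang 112.0835674829997 0.38452555671032207
scene 42 [0.566 0.091 0.095] 102.9 mod60 42.9
scene 40 [0.477 0.005 0.096] 163.8 mod60 43.8
scene 50 [0.686 0.056 0.096] 42.7 mod60 42.7
scene 57 [ 0.506 -0.117  0.096] -135.1 mod60 44.9
scene 65 [ 0.715 -0.065  0.096] -16.5 mod60 43.5
side 32 [0.563 0.09  0.096] 104.3 mod60 44.3
side 31 [0.682 0.055 0.097] 43.6 mod60 43.6
side 33 [0.473 0.003 0.097] 164.8 mod60 44.8
side 35 [ 0.713 -0.066  0.097] -17.1 mod60 42.9
side 37 [ 0.503 -0.118  0.097] -135.6 mod60 44.4
side x [0.424 0.474] y [0.304 0.34 ] ztop 0.111 top centre [0.449 0.319 0.108]
beaker [0.678 0.379 0.078]
jar [ 0.665 -0.365  0.089]
 start beaker [0.678 0.379 0.078]
 start jar [ 0.665 -0.365  0.089]Traceback (most recent call last):
  File "<stdin>", line 7, in <module>
    return _quantile_unchecked(
        a, q, axis, out, overwrite_input, method, keepdims, weights)
    return _ureduce(a,
                    func=_quantile_ureduce_func,
    ...<5 lines>...
                    overwrite_input=overwrite_input,
                    method=method)
    r = func(a, **kwargs)
    result = _quantile(arr,
                       quantiles=q,
    ...<2 lines>...
                       out=out,
                       weights=wgt)
    slices_having_nans = np.isnan(arr[-1, ...])
                                  ~~~^^^^^^^^^
IndexError: index -1 is out of bounds for axis 0 with size 0
```

View pics/d7.png

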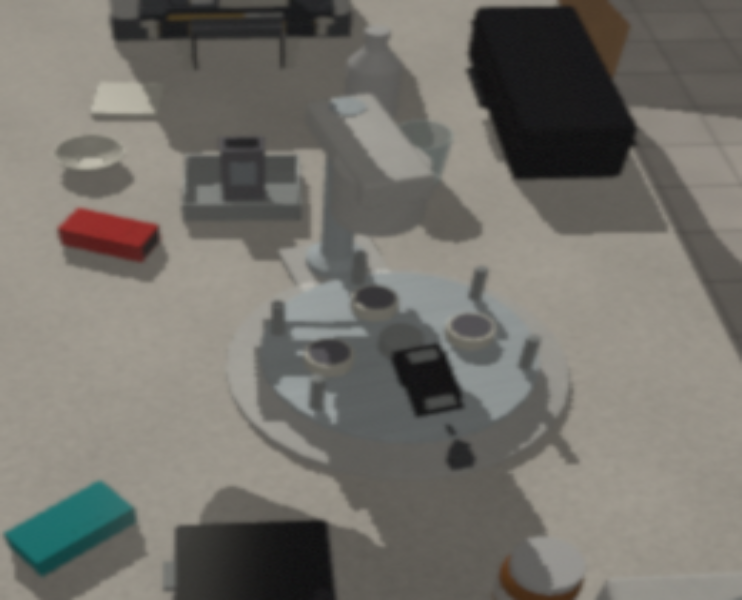

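The cassette stands upright in the tray (242,170) and the gripper is well clear. The empty socket's tick points at the wedge (458,455). I'll let the arm settle, then hand in.

Emit:
drive_tool([
  [0, 0, 0, 0, 0, 0, -1],
  [0, 0, 0, 0, 0, 0, -1],
  [0, 0, 0, 0, 0, 0, -1],
])

```text
t: 22.92
eef_pos: [0.4486, 0.3267, 0.4246]
ee_rot: [-3.141, 0.004, 3.133]
force: [0.7, -0.5, 0.2]
width: 0.0877
```

```bash
python3 -c "
from h import *
print(get_state()['force'],job_done())"
```

```text
the job is handed in; nothing more can be done
[ 0.73709729 -0.47106104  0.16166358] None
```

I turned the carousel about 90° clockwise by one post until its station met the wedge. I then rocked the cassette out of its clips one side at a time and stood it upright near the middle of the tray. The job was handed in at about 23 s of the 70 s allowed.

My last checks:
- **Cassette:** it stands upright and released in the tray, about 1 mm off centre in x and about 4 mm in y. Its top is at 0.108–0.111 m, matching a cassette standing on the tray floor.
- **Carousel:** the posts put the station within about 1° (3 mm) of the wedge. The disc stayed at its rest height of 42 mm while the clips were freed. I did not re-measure that height after the cassette was out.
- **Beaker and jar:** both are unmoved in the side view.
- **Gripper:** fully open and about 0.18 m above where it released the cassette.

**Failed check:** the last scene-camera check stopped with an error because it found no cassette points inside my search box. The cassette, beaker and jar figures therefore come from the side camera alone. The two cameras' readings for individual posts differed by about 1–2°, well inside the tolerance.

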